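Start the sampling pump from its key row

ROBOT

A 6-joint arm with a two-finger parallel gripper is mounted at the origin on a cart in front of the work surface, level with it; the furniture and walls round the work are solid. World frame = base frame: x ahead of the robot, y to its left, z up, the work surface at z = 0. Lengths are in m, angles in rad, forces in N, time in s.
With the tool pointing down it reaches from about 0.2 to 0.875 m from the base axis. Payload 3.4 kg.
Tool frame: the origin (TCP) lies between the finger pads; the fingertips stand 25 mm ahead of it and the grasp point (between the pads) lies 6 mm ahead of it (r.nose_length is the z of the fingertips in the tool frame, in m); z points along the fingers, y is the line along which they close (so a half turn about z gives the same grasp; the last joint's range is limited). The gripper opens to 94 mm and grips with 3 to 60 N. Pads are 16 mm wide; open, the fingers measure 119 mm over their backs; the gripper's body (75 mm by 177 mm) begins 78 mm behind the grasp point.
Start: joints at [-1.31, 0.276, 1.505, -0, 1.361, -0.121], TCP at [0.214, -0.534, 0.23] pointing down, gripper open.
Joint ranges: [-2.89, 2.89], [-0.75, 2.08], [0.22, 2.7], [-1.18, 4.32], [0.11, 2.71], [-2.7, 2.7]. Speed limits (rad/s): [2.57, 2.57, 3.14, 3.14, 3.14, 3.14].

INTERFACE

Orientations are given as a unit quaternion [w, x, y, z].
In Python, from plant import r, gripper_to, inverse_kinematics, vision, models, telemetry gives the robot as it stands. Calls block until the motion is done:
- r.move_to(position, orientation): joint-space move of the TCP to a pose.
- r.move_l(position, rot=None, vel=0.15, guard=None): straight line of the TCP; rot=None keeps the orientation; vel is the mean speed in m/s. With guard (N) it stops when the force on the tool has changed by that much, and returns True; else False.
- r.movej(angles): joint-space move.
- gripper_to(opening, f_grip=None): finger opening in m; f_grip is the grip in N (None keeps the last); returns when the fingers have stopped.
- r.hold(seconds).
- inverse_kinematics(position, orientation): joint angles nearest the present ones, or None.
- vision.snapshot(name): name is "side" or "top" or "wrist"; returns the picture (400x640x3 uint8, red, green, blue); there is no depth.
- vision.get_calibration(name): a dict with "fx", "fy", "cx", "cy" (pixels), "position" and "orientation" of the camera in the world. Camera axes: x right, y down, z forward; pixel columns grow to the right and rows downward; lengths in m; the calibration is good to about 2 mm. A picture is of the moment at which its call begins: read the wrist's pose just before it. get_calibration takes no time and is no camera call; for the wrist camera it gives the pose at the moment of the call.
A pose or a line that the arm cannot do raises r.PlanningError and nothing moves.
- r.sign_off(): hands the job in; it is judged then, once.
Trained networks look in the newest picture that a camera, given by its name, has taken for a name from the list of things; names that differ only in an ending like _2 or _b are one class to them, and where a whole thing is asked for, a point or a joint stands for the part that bears it (a point fixed in the world has none). Each returns a list of dicts, best first, with "score" (0 to 1); they miss things now and then, are a little off and sometimes report something else, mostly with a low value. They report only what shows in the picture. A call takes as long as a camera call.
- models.boxes_of(thing, camera): "at" ([x, y, z] in m, in world coordinates, good to about 4 mm: the middle of the surface that is visible of it).
- models.regions_of(thing, camera): "pixels" (400x640 bool, what is visible of it).
- models.mark_of(thing, camera): "at" ([x, y, z] in m, in world coordinates, good to about 4 mm: a listed point, or the origin of a listed thing).
Readings, each from a call of its own:
- telemetry.current_t(): time.
- telemetry.current_joints(): joint angles.
- telemetry.current_dq(): joint speeds.
- telemetry.current_joint_efforts(): joint torques, N m.
- telemetry.current_ee_pos(): TCP position.
- telemetry.current_tool_rot(): TCP orientation.
- telemetry.current_wrist_force(): force on the tool from outside, world axes, zero at the start.
- telemetry.current_torque(): the same for the moment, N m.
- telemetry.current_opening(): finger opening in m.
- telemetry.current_finger_force(): force on a finger pad.
Only numpy, scipy, OpenCV 4.12 (cv2) and the standard library are available. Lean on these libraries where they do the work, as an engineer would, in place of code of your own. Each camera call takes 0.05 s, during which the arm holds its last target. There are 200 camera calls.

TASK

Start the sampling pump by pressing its controls in this order with the closed fingers, touching nothing with the rest of the arm: tip the black rocker fully over to on by pressing its raised end (the one with the white dot), push the square blue key all the way down so that it stays in, then press the round green button all the way and let it come back up. Do not press the red button, and leave the two vials and the pen beside the pump where they are: nothing is to be picked up or shifted.

Things in the scene. Friction and masses are not known exactly. Their poses are not given: they have to be found in the camera images.
- pump_unit: White and grey bench pump, fixed to the desk: 200 (x) x 320 (y) mm, flat top deck 55 mm above its origin, which is the centre of its underside; x points away from the front edge to the back. The four controls stand on the deck in one row along y, 40 mm in front of the centre, at y = -105, -35, 35 and 105 mm, 70 mm apart; which control has which place varies. Behind the row only a low pump head (10 to 14 mm above the deck, 60 mm across, centred 57 mm behind the unit's centre).
- rocker_dot (a point): Point on top of the black rocker near its white dot, where to press to switch it on: 22 mm behind the hinge toward the unit's back. Starts about 26 mm above the deck and sinks about 9 mm as the rocker goes over. The rocker is 60 mm long along the unit's x and 30 mm wide, its hinge 16 mm above the deck; it sits on a grey plate 76 x 44 mm, 11 mm high at most.
- rocker (a joint): Tilt of the black rocker, rad: starts between -0.2 and -0.16 (off, front end down), +0.2 is the stop (on, end with the white dot down). Stiff hinge without snap: stays where left; takes about 3 N at the dot.
- blue_top (a point): Centre of the top of the square blue key (32 x 32 mm), moves with it; about 22 mm above the deck at the start, 14 mm when fully in. Black collar 46 x 46 mm, 12 mm high.
- blue_key (a joint): How far the blue key is pushed in, m: about 0 at the start, 0.008 is the stop. It moves straight down against about 3.5 N of friction, with no spring, and stays where it is left.
- green_button_top (a point): Centre of the top of the round green start button (30 mm diameter), moves with it; 22 mm above the deck when up. Black collar 46 mm across, 12 mm high.
- green_button (a joint): Depth of the green button, m: 0 up, 0.006 fully down. Springs back; starts to move at about 1.5 N, fully down at about 5 N.
- red_button_top (a point): Centre of the top of the round red stop button, otherwise like the green one; not to be pressed.
- red_button (a joint): Depth of the red button, m: 0 up, 0.006 fully down.
- vial_red: Loose clear vial with a red cap, 28 mm diameter, 58 mm high, upright on the desk to the left of the pump; origin at the centre of its underside. Is to stay where it is.
- vial_white: Loose clear vial with a white cap, 28 mm diameter, 58 mm high, upright on the desk to the right of the pump; origin at the centre of its underside. Is to stay where it is.
- pen: Loose black pen, 140 x 10 x 11 mm, lying on the desk in front of the pump; origin at the middle of its underside. Is to stay where it is.

How it is judged:
On the way, in this order (a step that is already met when the one before it is completed fails the run):
1. the rocker is fully on (value of joint rocker above 0.14 rad), for 0.1 s.
2. the blue key is fully in (value of joint blue_key above 0.0065 m), for 0.1 s.
3. the green button is fully pressed (value of joint green_button above 0.0045 m), for 0.05 s.
At the end, for the whole second after the job is handed in: The rocker is on (above 0.14 rad), the blue key is in (more than 6.5 mm of 8), the green and red buttons are up (within 1 mm), and both vials and the pen rest within 20 mm of where they stood (value of joint rocker above 0.14 rad and value of joint blue_key above 0.0065 m and value of joint each of green_button, red_button below 0.001 m and distance of each of vial_red, vial_white, pen from where it was at the start of the episode below 0.02 m and linear speed of each of vial_red, vial_white, pen below 0.02 m/s); the robot touches nothing.
It fails at once if the arm or hand, other than the fingers, presses on something (over 5 N) (contact force between the arm and anything else above 5 N).
It fails at once if the blue key is pushed in (over 4 mm) while the rocker is not on (value of joint blue_key above 0.004 m and value of joint rocker below 0.1 rad).
It fails at once if the green button is pressed (over 2.5 mm) before the rocker is on and the blue key in (value of joint green_button above 0.0025 m and (value of joint rocker below 0.1 rad or value of joint blue_key below 0.0055 m)).
It fails at once if the red button is pressed (over 2.5 mm) (value of joint red_button above 0.0025 m).
It fails at once if a vial or the pen is shifted or lifted by over 20 mm, or a vial is tipped (distance of any of vial_red, vial_white, pen from where it was at the start of the episode above 0.02 m or angle between any of vial_red, vial_white's own z axis and vertical above 0.35 rad).
It also fails if it takes over 48 s, if anything falls off the work surface, if the arm or the gripper's body presses on something with over 40 N, if the wrist force passes 120 N, or if a joint passes its speed limit or range.

## Working session

There is one attempt and no reset: what is moved stays moved. The work goes in short steps, each a Python script; the robot and the scene stay as the last script left them, time stands still between calls to the robot, and variables do not carry over. Pictures are saved under pics/ and viewed, at most 10 in all, crops included, and the job is handed in when it is done.

```bash
mkdir -p pics
python3 - <<'E'
from plant import r, vision, models, telemetry
import cv2, numpy as np
for c in ["top","side"]:
    im=vision.snapshot(c); cv2.imwrite(f"pics/{c}0.png",im[:,:,::-1])
    k=vision.get_calibration(c); print(c,np.round(k["position"],3),np.round(k["orientation"],3),k["fx"])
    for t in ["rocker_dot","blue_top","green_button_top","red_button_top","pump_unit","vial_red","vial_white","pen"]:
        print(t,[(np.round(d["at"],3).tolist(),round(d["score"],2)) for d in models.mark_of(t,c)[:2]])
print(telemetry.current_tool_rot(),telemetry.current_t(),r.nose_length)
E
```

```text
top [ 0.312 -0.194  1.041] [ 0.076 -0.694  0.714 -0.053] 495.9366625128471
rocker_dot [([0.533, -0.064, 0.083], 0.67)]
blue_top [([0.535, -0.281, 0.074], 0.81)]
green_button_top [([0.516, -0.141, 0.077], 0.75)]
red_button_top [([0.53, -0.206, 0.076], 0.7)]
pump_unit []
vial_red [([0.499, 0.02, 0.001], 0.57), ([0.532, -0.066, 0.081], 0.53)]
vial_white [([0.574, -0.358, 0.002], 0.62)]
pen [([0.437, -0.19, 0.0], 0.84)]
side [0.41  0.616 0.518] [ 0.028 -0.062  0.86  -0.506] 467.315542074811
rocker_dot [([0.536, -0.064, 0.079], 0.86)]
blue_top [([0.541, -0.28, 0.077], 0.71)]
green_button_top [([0.442, -0.186, 0.0], 0.64), ([0.519, -0.137, 0.078], 0.52)]
red_button_top [([0.531, -0.205, 0.079], 0.41)]
pump_unit [([0.563, -0.168, -0.001], 0.95), ([0.535, -0.064, 0.078], 0.47)]
vial_red [([0.497, 0.024, 0.001], 0.93)]
vial_white []
pen [([0.446, -0.188, 0.0], 0.52)]
[5.02434077e-05 9.81833196e-01 1.89746073e-01 4.19302655e-07] 0.9 0.025
```

View pics/top0.png

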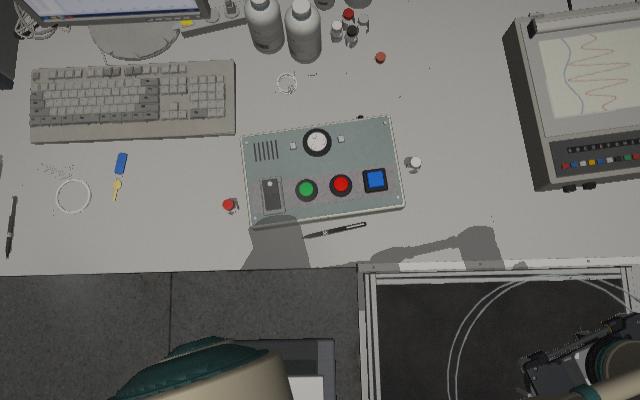

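View pics/side0.png

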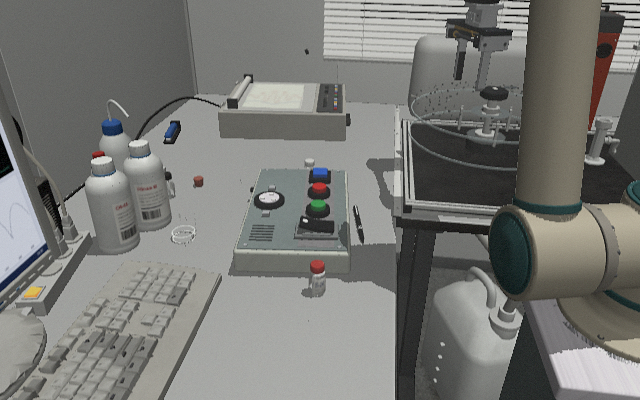

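Both pictures agree. In the top view the row runs left to right as rocker (272,193), green (306,189), red (341,184), blue (375,180). The white dot is at the back end of the rocker. The vials are at (229,205) and (416,162), and the pen lies in front. I'll fit the unit's pose and do the rocker first.

```bash
cat > h.py <<'E'
from plant import r, gripper_to, vision, models, telemetry
import numpy as np, cv2
L=np.array([[-18,105],[-18,105],[-40,-105],[-40,-105],[-40,35],[-40,35],[-40,-35],[-40,-35],[0,0]])/1e3
W=np.array([[.533,-.064],[.536,-.064],[.535,-.281],[.541,-.280],[.516,-.141],[.519,-.137],[.53,-.206],[.531,-.205],[.563,-.168]])
l=L-L.mean(0); w=W-W.mean(0)
yaw=np.arctan2((l[:,0]*w[:,1]-l[:,1]*w[:,0]).sum(),(l*w).sum())
R=np.array([[np.cos(yaw),-np.sin(yaw)],[np.sin(yaw),np.cos(yaw)]])
o=W.mean(0)-R@L.mean(0)
rot=[0,np.cos(yaw/2),np.sin(yaw/2),0]
P=lambda x,y,h: [*(o+R@[x,y]),.055+h+r.nose_length]   # fingertips h above deck
def press(x,y,start,end,guard):
    r.move_l(P(x,y,start),vel=.1)
    print("guard",r.move_l(P(x,y,end),vel=.02,guard=guard))
    r.hold(.3)
    print("tip above deck mm",(telemetry.current_ee_pos()[2]-.08)*1e3,"F",np.round(telemetry.current_wrist_force(),1),"t",telemetry.current_t())
    r.move_l(P(x,y,.08),vel=.12)
E
python3 - <<'E'
from h import *
print(yaw,o,np.round((o+L@R.T-W)*1e3,1).tolist())
gripper_to(0.0,10)
r.move_to(P(-.018,.105,.09),rot)
print(telemetry.current_opening(),telemetry.current_wrist_force())
press(-.018,.105,.034,.014,12)
im=vision.snapshot("wrist"); cv2.imwrite("pics/w1.png",im[:,:,::-1])
im=vision.snapshot("side"); cv2.imwrite("pics/s1.png",cv2.resize(im[150:290,220:380,::-1],None,fx=4,fy=4))
E
```

```text
0.12671891086343334 [ 0.56419856 -0.16790212] [[0.1, -2.0], [-2.9, -2.0], [2.8, 3.9], [-3.2, 2.9], [4.1, 2.8], [1.1, -1.2], [-1.1, -1.7], [-2.1, -2.7], [1.2, 0.1]]
0.00016351968680022904 [-0.89124806 -0.22577982 -0.56157259]
guard True
tip above deck mm 18.37165829028216 F [-1.1 -0.   5.8] t 6.1833
```

View pics/w1.png

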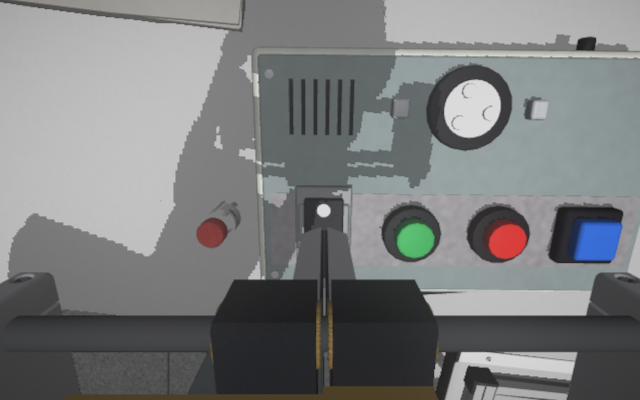

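View pics/s1.png

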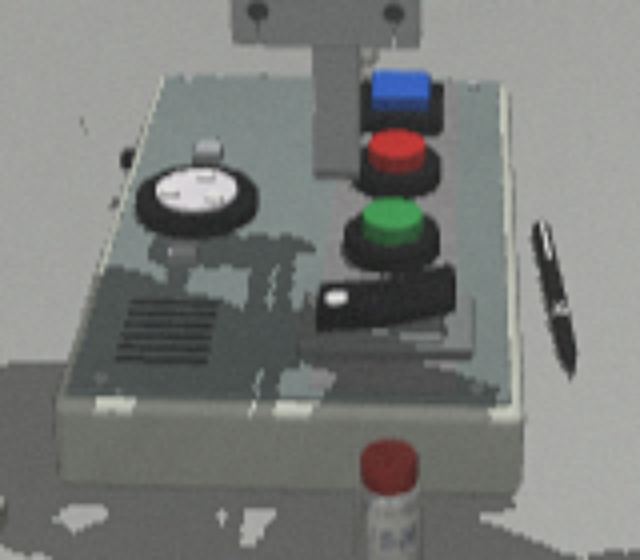

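The wrist view shows the dot end (323,210) down. The side crop shows the front end (455,270) up. The tip stopped at 18.4 mm, where I expected about 18.6 mm for fully on, with the 12 N guard tripped, so the rocker is at its stop. Blue key next.

Run:
```python
from h import *
r.move_l(P(-.04,-.105,.08),vel=.15)
press(-.04,-.105,.03,.011,14)
im=vision.snapshot("side"); cv2.imwrite("pics/s2.png",cv2.resize(im[150:290,220:380,::-1],None,fx=4,fy=4))
```

```text
guard True
tip above deck mm 14.160736435123194 F [-0.4  0.4  5.3] t 10.2583
```

View pics/s2.png

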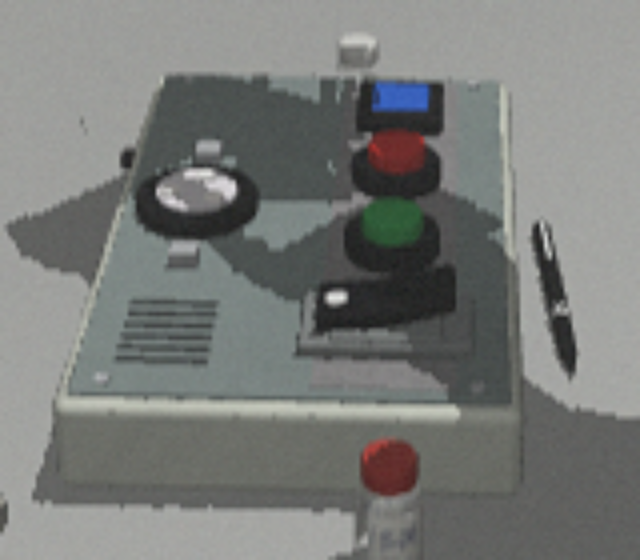

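The blue key (400,97) is now nearly flush with its collar, and the tip reading of 14.2 mm matches the 14 mm given for fully in. The rocker is still on. Green next; I expect about 16 mm.

Run:
```python
from h import *
r.move_l(P(-.04,.035,.08),vel=.15)
press(-.04,.035,.03,.013,14)
r.move_l(P(-.04,.035,.15),vel=.15)
im=vision.snapshot("side"); cv2.imwrite("pics/s3.png",cv2.resize(im[150:290,220:380,::-1],None,fx=4,fy=4))
```

```text
guard True
tip above deck mm 16.240055239032824 F [-2.   1.1  6.1] t 13.75
```

View pics/s3.png

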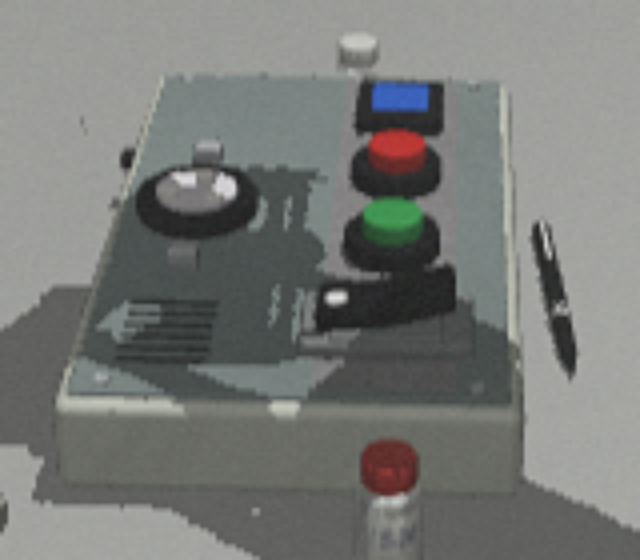

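The green button (393,220) is back up after bottoming at 16.2 mm. The rocker is on, blue is in, red is up, and the vials and pen haven't moved.

```bash
python3 -c "
from plant import r
print(r.sign_off())"
```

```text
the job is handed in; nothing more can be done
None
```

I handed the job in with the rocker on, the blue key in, the green button pressed and back up, and the red button, vials and pen untouched; the hand-in returned no verdict, so this rests on the force and height readings and the final side picture.

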